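Tube under the marking plate

TASK

Put the short steel tube upright into the round nest in the open drawer of the marking stand and let go of it. Then slide the steel fixture plate straight out along its rail, without lifting it or letting it tip, until its front end is level with the pointer on the drawer, so that its window lies over the tube. The plate now overhangs past its balance point: finish while still gripping it, holding it flat on the rail; leave the drawer as far open as it is and everything else alone.

Things in the scene. Friction and masses are not known exactly. Their poses are not given: they have to be found in the camera images.
- tube_centre (a point): centre (half-way up) of the loose plain steel tube, 30 mm outside diameter, 28 mm high, standing upright on the worktop left of the stand; its z axis is the tube's axis. It changes places with the gear and the flange.
- nest (a point): middle of the round nest in the drawer, on the drawer's floor (6 mm above the worktop). The nest is a low ring, 44 mm inside, 54 mm outside, 5 mm high. Axes as the stand's. The drawer is open at the top, inside 106 mm wide (along y), side walls up to 25 mm above the worktop; its front panel is 68 mm beyond the nest centre along +x, 27 mm high. The initial front end of the plate, at 70 to 80 mm height, is at least 65 mm from the nest centre.
- pointer_tip (a point): tip of the pointer, a thin steel fin (3 mm thick along x, 12 mm high, at the plate's height) on a post on the drawer's side wall on the stand's +y side; the tip ends 34 mm to the +y side of the rail's middle line, about 11 mm beside the plate's path, 75 mm above the worktop; the fin's top and post reach 82 mm. It lies 52 mm farther out (+x) than the nest centre. Moves with the drawer.
- rail_edge (a point): middle of the outer end of the rail, on the rail's top, 70 mm above the worktop. The stand's axes: x points outward along the rail (about to the robot's left), z up. The rail is 30 mm wide (narrower than the plate), 180 mm long (it runs from here along -x) and 38 mm high, on a fixed housing 128 mm wide and 32 mm high. There are no side guides.
- plate_centre (a point): centre of the loose steel fixture plate, 280 long (x) x 46 wide (y) x 10 mm thick, about 0.36 kg, lying flat on the rail with its underside 70 mm above the worktop; its +x points outward, its balance point is at this centre. Its rear end (-x) sticks out freely behind the rail at the start. Its round 24 mm window is 88 mm from the centre towards +x.
- plate_front (a point): middle of the plate's front end face, half-way up its thickness: 140 mm from plate_centre along the plate's +x.
- drawer (a joint): how far the drawer is pulled out beyond its first stop (m), 0 to 0.035 at the start; stiff, it moves only when pushed with more than about 12 N.
- gear: steel gear, 40 mm across, 12 mm high; origin at its underside; bystander
- flange: steel flange, 63 mm across, 12 mm high; origin at its underside; bystander
- carton_clips: white carton with a red stripe, 70 x 70 x 30 mm; origin at its underside; bystander
- carton_nozzles: yellow carton, 55 x 90 x 42 mm; origin at its underside; bystander
- timer: small white timer, 60 x 65 x 26 mm; origin at its underside; bystander
- masking_tape: roll of beige tape, 90 mm across, 24 mm high; origin at its underside; bystander
- plate: the same plate as a body; origin at the centre of its underside
- tube: the same tube as a body; origin at the centre of its underside

How it is judged (in metres and radians):
On the way:
1. The tube stands in the nest, released, while the plate is still back (its front end more than 60 mm short of the pointer) (horizontal distance between tube_centre and nest below 0.01 m and z of tube_centre in the frame of nest between 0.01 and 0.018 m and angle between tube_centre's own z axis and vertical below 0.15 rad and contact force between the fingers and tube below 0.1 N and linear speed of tube below 0.02 m/s and x of plate_front in the frame of pointer_tip below -0.06 m), for 0.2 s.
At the end, for the whole second after the job is handed in: Tube upright and released in the nest (within 10 mm). Plate at rest, flat on the rail (0.05 rad, 5 mm), straight (0.08 rad, 10 mm sideways), its front end within 6 mm of the pointer along the rail, gripped by the fingers (over 1.5 N) (horizontal distance between tube_centre and nest below 0.01 m and z of tube_centre in the frame of nest between 0.01 and 0.018 m and angle between tube_centre's own z axis and vertical below 0.15 rad and contact force between the fingers and tube below 0.1 N and x of plate_front in the frame of pointer_tip between -0.006 and 0.006 m and y of plate_centre in the frame of rail_edge between -0.01 and 0.01 m and z of plate_centre in the frame of rail_edge between 0 and 0.01 m and angle between the x axis of plate and the x axis of rail_edge, either way round below 0.08 rad and angle between plate_centre's own z axis and vertical below 0.05 rad and contact force between the fingers and plate above 1.5 N and linear speed of plate below 0.01 m/s); the arm keeps its last pose, push and grip.
It fails at once if the plate is lifted more than 10 mm off the rail, or drops (z of plate_centre in the frame of rail_edge above 0.015 m or z of plate_centre in the frame of rail_edge below -0.006 m).
It fails at once if the plate tips by more than 0.14 rad (angle between plate_centre's own z axis and vertical above 0.14 rad).
It fails at once if the drawer is shifted by more than 8 mm (distance of pointer_tip from where it was at the start of the episode above 0.008 m).
It fails at once if a bystander is shifted by more than 25 mm (distance of any of gear, flange, carton_clips, carton_nozzles, timer, masking_tape from where it was at the start of the episode above 0.025 m).
It also fails if it takes over 61 s, if anything falls off the work surface, if the arm or the gripper's body presses on something with over 40 N, if the wrist force passes 120 N, or if a joint passes its speed limit or range.

ROBOT

A 7-joint arm with a two-finger parallel gripper is mounted at the origin on a cart in front of the work surface, level with it; the furniture and walls round the work are solid. World frame = base frame: x ahead of the robot, y to its left, z up, the work surface at z = 0. Lengths are in m, angles in degrees, forces in N, time in s.
With the tool pointing down it reaches from about 0.425 to 0.875 m from the base axis. Payload 4.7 kg.
Tool frame: the origin (TCP) lies between the finger pads; the fingertips stand 11 mm ahead of it and the grasp point (between the pads) lies 8 mm behind it (env.tcp_to_tips is the distance from the TCP to the fingertips, in m); z points along the fingers, y is the line along which they close (so a half turn about z gives the same grasp; the last joint's range is limited). The gripper opens to 87 mm and grips with 3 to 60 N. Pads are 19 mm wide; open, the fingers measure 117 mm over their backs; the gripper's body (75 mm by 190 mm) begins 51 mm behind the grasp point.
Start: joints at [73.001, 18.392, -4.016, 83.108, 1.295, 78.541, -3.26], TCP at [0.199, -0.619, 0.234] pointing down, gripper open.
Joint ranges: [-163.93, 163.93], [-17.29, 119.83], [-79.2, 71.16], [3.27, 140.29], [-89.18, 269.18], [5.43, 117.66], [-154.24, 154.24]. Speed limits (degrees/s): [147.25, 147.25, 180, 180, 180, 180, 180].

INTERFACE

Orientations are given as [roll, pitch, yaw] about the fixed x, y, z axes, in that order (R = Rz(yaw) Ry(pitch) Rx(roll)).
In Python, from cell import env, viewer gives the robot as it stands.
- The arm moves only by the tool step_arm, never from a script. Its arguments are lists of equal length, an entry for each row: "delta_pos": the shift along the tool's x, y, z in units of 0.2 m (1.0 is 0.2 m), a list of three; "rot": the turn, a rotation vector about the tool's x, y, z in units of 1.5 rad (1.0 is 1.5 rad), a list of three; "gripper": the gripper command: -1 is shut, 1 is fully open, values between are in proportion. A call has 1 to 20 rows; each row is the pose to reach, as a shift and turn from the pose commanded when the call began, along the tool's axes at that moment; what a row does not reach only later rows make up. A row lasts 1/8 s, in which the tool goes at most 62.5 mm and 10.7 degrees, less where a joint would pass 70% of its speed; a pose out of reach is approached as far as the arm can. A call with a number of a shift or a turn outside -1 to 1 is refused whole. A call with a gripper value outside its range is refused whole. The fingers move at their own pace and stop on an object; "squeeze" is the grip in N (left out, the last holds). Time passes only in rows, so rows that repeat a pose let the fingers close. It gives the time, the measured TCP pose, the force, the opening and the grip force at its end, in the units of the state.
- env.get_obs(): the state, without advancing time (a new reading comes with each control period).
- viewer.read_camera(name): name is "scene" or "top" or "wrist"; returns a dict with "img" (480x640x3 uint8, red, green, blue), "fx", "fy", "cx", "cy" (pixels), "pose" (4x4, takes a point from camera to world coordinates). Camera axes: x right, y down, z forward; pixel columns grow to the right and rows downward; lengths in m; the calibration is good to about 2 mm. The wrist camera is an equidistant fisheye: a pixel r from the principal point sees the ray r / f radians off the axis. A picture is of the moment at which its call begins. There is no depth.
- env.sign_off(): hands the job in; it is judged then, once.
The state is a dict: "time_s": time; "qpos": joint angles; "joint_velocities": joint speeds; "effort": joint torques, N m; "tool_pos": TCP position; "tool_rot": TCP orientation; "force": force on the tool from outside, world axes, zero at the start; "wrist_torque": the same for the moment, N m; "grip_width": finger opening in m; "grasp_force": force on a finger pad.
Only numpy, scipy, OpenCV 4.12 (cv2) and the standard library are available. Lean on these libraries where they do the work, as an engineer would, in place of code of your own. Each camera call takes 0.05 s, during which the arm holds its last target. There are 200 camera calls.

## Working session

There is one attempt and no reset: what is moved stays moved. The work goes in short steps, Python scripts to look and compute and a tool call to move; the robot and the scene stay as the last step left them, time stands still between calls to the robot, and variables do not carry over. Pictures are saved under pics/ and viewed, at most 10 in all, crops included, and the job is handed in when it is done.

Besides the shell and the picture viewer there is one more tool, called after ">>>" as name(argument=value, ...) on one line, values as JSON. step_arm: Moves the arm, as the interface text tells. Shifts and turns lie within -1 to 1; 1 stands for 0.2 m of shift or 1.5 rad of turn. Its arguments: {"type":"object","properties":{"delta_pos":{"type":"array"},"rot":{"type":"array"},"gripper":{"type":"array"},"squeeze":{"type":"number"}},"required":["delta_pos","rot","gripper"]}

```bash
mkdir -p pics; ls
python3 - <<'E'
from cell import env, viewer
import cv2,numpy as np
np.set_printoptions(precision=4,suppress=True)
o=env.get_obs();print(o)
for n in("top","scene"):
    c=viewer.read_camera(n);cv2.imwrite(f"pics/{n}0.png",c["img"][:,:,::-1]);print(n,c["fx"],c["fy"],c["cx"],c["cy"]);print(c["pose"])
E
```

```text
pics
{'time_s': 0.0, 'qpos': array([73.0014, 18.4385, -4.0135, 83.1743,  1.2972, 78.5402, -3.2608]), 'joint_velocities': array([ 0.0011, -0.0274, -0.0526, -0.0372,  0.0834,  0.0049,  0.0342]), 'effort': array([  0.0013, -49.1286,  -0.403 , -31.2529,  -0.0639,   0.0438,
         0.0002]), 'tool_pos': array([ 0.1985, -0.6184,  0.2325]), 'tool_rot': array([-179.8924,    0.0085,   17.806 ]), 'force': array([-0.0816, -0.1572,  0.2939]), 'wrist_torque': array([-0.0476, -0.0423, -0.0225]), 'grasp_force': 0.0, 'grip_width': 0.08688653604840232}
top 579.4358606881277 579.4358606881277 314.4322510549979 239.0286183766372
[[ 0.0231 -0.994   0.1074  0.4372]
 [-0.9996 -0.0247 -0.0135 -0.0038]
 [ 0.016  -0.107  -0.9941  1.5088]
 [ 0.      0.      0.      1.    ]]
scene 487.3285411845467 487.3285411845467 316.034957078212 232.69876317112423
[[ 0.7692  0.4525 -0.4512  1.2284]
 [ 0.6389 -0.5321  0.5555 -0.8448]
 [ 0.0112 -0.7156 -0.6984  1.1107]
 [ 0.      0.      0.      1.    ]]
```

View pics/top0.png

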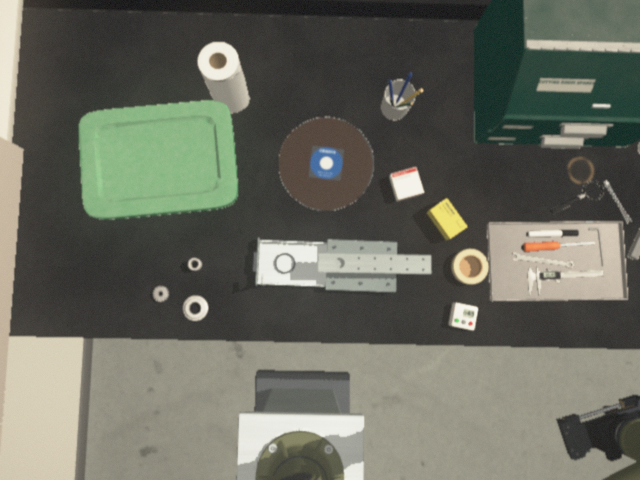

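View pics/scene0.png

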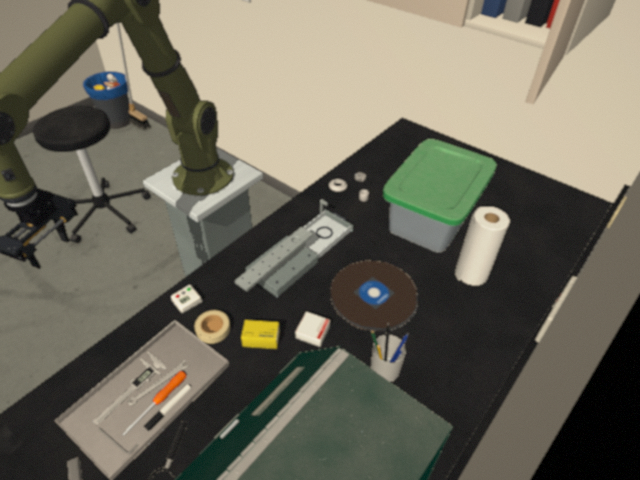

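The stand is at top-view columns 255–432, row 264, and points image-left. The three loose parts are near (195,264), (161,294) and (196,308). I'll zoom in next.

Run:
```python
import cv2,numpy as np
a=cv2.imread("pics/top0.png")[228:328,140:440]
b=cv2.imread("pics/scene0.png")[165:300,225:385]
a=cv2.resize(a,(800,267),interpolation=cv2.INTER_CUBIC)
b=cv2.resize(b,None,fx=2.4,fy=2.4,interpolation=cv2.INTER_CUBIC)
w=np.zeros((600,800,3),np.uint8);w[:267]=a;w[270:270+b.shape[0],:b.shape[1]]=b
cv2.imwrite("pics/crop0.png",w)
```

```text
(no output)
```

View pics/crop0.png

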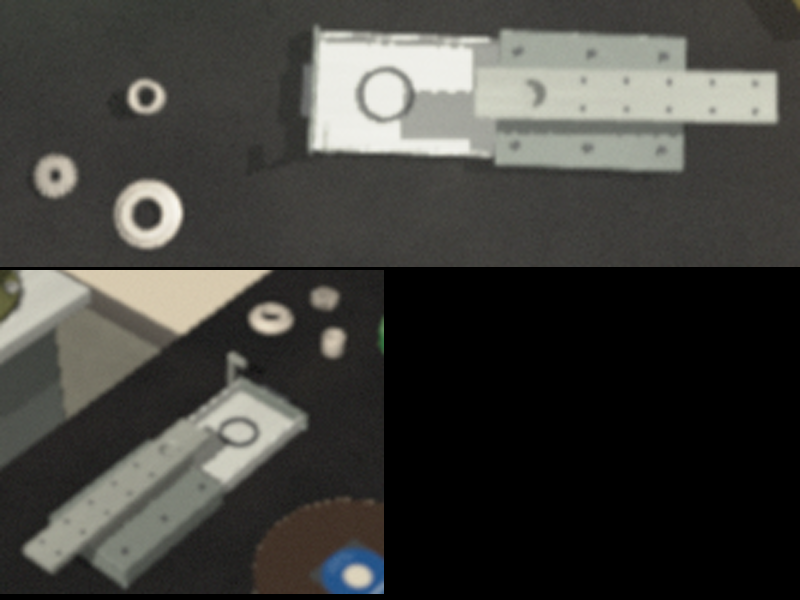

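The tube is the small ring at top-view px (194.8,264.4), and the scene view confirms it is tall. The nest ring is at (284.4,263.3). The plate spans columns 317.8–431.8. Next I'll measure these.

```bash
cat > h.py <<'E'
import numpy as np,cv2
np.set_printoptions(precision=4,suppress=True)
def ray(c,uv):
    d=np.array([(uv[0]-c["cx"])/c["fx"],(uv[1]-c["cy"])/c["fy"],1.]);r=np.hypot(d[0],d[1])
    if c.get("fish"):
        d=np.array([d[0]/r*np.sin(r),d[1]/r*np.sin(r),np.cos(r)]) if r>1e-9 else np.array([0,0,1.])
    P=np.array(c["pose"]);return P[:3,3],P[:3,:3]@d
def onz(c,uv,z):
    o,d=ray(c,uv);return o+d*(z-o[2])/d[2]
def proj(c,p):
    P=np.array(c["pose"]);q=P[:3,:3].T@(np.array(p)-P[:3,3]);s=q[:2]/q[2]
    if c.get("fish"): n=np.hypot(*q[:2]);s=q[:2]/n*np.arctan2(n,q[2])
    return np.array([c["cx"],c["cy"]])+c["fx"]*s
E
python3 - <<'E'
from h import *
from cell import env,viewer
c=viewer.read_camera("top");g=cv2.cvtColor(c["img"],cv2.COLOR_RGB2GRAY).astype(float)
hsv=cv2.cvtColor(c["img"],cv2.COLOR_RGB2HSV)
# small parts: bright blobs
m=(g>110).astype(np.uint8);m[:, :140]=0;m[:,230:]=0;m[:240]=0;m[330:]=0
for k in cv2.findContours(m,cv2.RETR_EXTERNAL,cv2.CHAIN_APPROX_NONE)[0]:
    if cv2.contourArea(k)>40:
        (x,y),r=cv2.minEnclosingCircle(k);M=cv2.moments(k);p=(M["m10"]/M["m00"],M["m01"]/M["m00"])
        print("part",p,r,onz(c,p,.028),onz(c,p,.012),np.sqrt(cv2.contourArea(k)/np.pi)/579*1.5*2)
# nest: dark ring
r=(g[245:283,266:304]<170).astype(np.uint8)
lab,n,st,ce=cv2.connectedComponentsWithStats(r)[0:4]
for s,q in zip(n*0 if False else st,ce): print("dark",s,q+[266,245])
print(g[263,262:300:1].astype(int));print(g[250:280,284].astype(int))
# plate edges
print("plate front row264",g[258,308:326].astype(int)); print("rear",g[264,424:440].astype(int))
print("cols", g[245:283,350].astype(int), g[245:283,410].astype(int))
E
```

```text
part (195.17002688172042, 307.6807795698925) 13.118733406066895 [0.415  0.2738 0.028 ] [0.4147 0.2768 0.012 ] 0.06510413797216806
part (160.42777777777778, 293.375) 7.905794143676758 [0.4489 0.3631 0.028 ] [0.4491 0.3671 0.012 ] 0.039219676508085395
part (194.37022900763358, 263.8104325699745) 6.978771686553955 [0.526  0.2808 0.028 ] [0.5269 0.2839 0.012 ] 0.033458263912526674
dark [   0    0   38   38 1156] [282.5865 262.487 ]
dark [  8   8  30  26 288] [292.1806 267.566 ]
[234 234 235 235 235 235 234 234 234 234 226 181 144 134 179 228 235 236
 236 235 236 236 236 236 236 236 237 236 228 192 160 132 104 129 164 164
 162 165]
[237 234 213 163 153 207 233 237 237 237 236 235 236 236 235 236 237 237
 236 236 232 210 161 165 215 234 239 239 240 238]
plate front row264 [238 237 237 237 238 238 238 237 231 190 176 194 200 200 198 199 199 198]
rear [203 207 205 206 203 202 186 124  70  60  62  59  60  60  60  63]
cols [163 166 166 166 167 166 167 168 177 190 197 197 199 197 198 199 202 206
 205 201 199 200 201 202 200 201 194 167 124 111 111 110 119 143 161 169
 171 169] [ 65  65  61  65  61  61  60  63  75 114 167 196 203 203 203 203 204 203
 202 203 205 203 207 207 204 205 205 194 160 100  63  59  61  61  61  59
  60  62]
```

Run:
```python
from h import *
from cell import env,viewer
c=viewer.read_camera("top")
n=onz(c,(284.5,263.0),.0085);f=onz(c,(317.2,262.0),.08);r=onz(c,(431.0,264.4),.08)
print("nest",n,"front",f,"rear",r,np.linalg.norm(f-r),np.degrees(np.arctan2(*(f-r)[1::-1])))
# housing corners direction
g=cv2.cvtColor(c["img"],cv2.COLOR_RGB2GRAY).astype(float)
pts=[]
for col in range(335,392,8):
    a=g[236:256,col];up=236+np.argmax(np.diff(a));b=g[280:300,col];lo=280+np.argmin(np.diff(b))
    pts.append((col,up,lo))
print(pts)
pu=[onz(c,(p[0],p[1]+.5),.032) for p in pts];pl=[onz(c,(p[0],p[2]+.5),.032) for p in pts]
for q in(pu,pl):
    q=np.array(q);k=np.polyfit(q[:,1],q[:,0],1);print(k, np.degrees(np.arctan(k[0])))
w=viewer.read_camera("wrist");print({k:w[k] for k in w if k!="img"})
```

```text
nest [0.5348 0.0519 0.0085] front [ 0.5346 -0.0313  0.08  ] rear [ 0.5355 -0.3133  0.08  ] 0.28197147712483817 90.17604219669369
[(335, np.int64(238), np.int64(289)), (343, np.int64(239), np.int64(289)), (351, np.int64(239), np.int64(290)), (359, np.int64(240), np.int64(290)), (367, np.int64(240), np.int64(290)), (375, np.int64(240), np.int64(291)), (383, np.int64(240), np.int64(291)), (391, np.int64(241), np.int64(291))]
[0.0185 0.5997] 1.061510169879707
[0.0166 0.4703] 0.9491185338364218
{'fx': 371.64829954431775, 'fy': 371.64829954431775, 'cx': 317.26314544707856, 'cy': 240.10263497349723, 'pose': array([[ 0.3062, -0.9158, -0.2598,  0.27  ],
       [-0.952 , -0.295 , -0.0823, -0.5952],
       [-0.0012,  0.2725, -0.9621,  0.3834],
       [ 0.    ,  0.    ,  0.    ,  1.    ]])}
```

>>> step_arm(delta_pos=[[1, -1, 0], [1, -1, 0], [1, -1, 0], [1, -1, 0], [1, -1, 0], [1, -1, 0]], rot=[[0, 0, -0.28], [0, 0, -0.28], [0, 0, -0.28], [0, 0, -0.28], [0, 0, -0.28], [0, 0, -0.28]], gripper=[1, 1, 1, 1, 1, 1])

```text
time_s: 1.0
tool_pos: [0.3298, -0.3647, 0.234]
tool_rot: [180.0, 0.0, 42.2]
force: [-0.3, 0.5, 0.3]
grip_width: 0.0872
grasp_force: 0.0
```

>>> step_arm(delta_pos=[[1, -0.5, 0], [1, -0.5, 0], [1, -0.5, 0], [1, -0.5, 0], [1, -0.5, 0], [1, -0.5, 0]], rot=[[0, 0, -0.28], [0, 0, -0.28], [0, 0, -0.28], [0, 0, -0.28], [0, 0, -0.28], [0, 0, -0.28]], gripper=[1, 1, 1, 1, 1, 1])

```text
time_s: 1.75
tool_pos: [0.4097, -0.1612, 0.2335]
tool_rot: [180.0, 0.0, 65.8]
force: [-0.1, -1.9, -0.3]
grip_width: 0.0872
grasp_force: 0.0
```

>>> step_arm(delta_pos=[[1, 0, 0], [1, 0, 0], [1, 0, 0], [1, 0, 0], [1, 0, 0]], rot=[[0, 0, -0.28], [0, 0, -0.28], [0, 0, -0.28], [0, 0, -0.28], [0, 0, -0.28]], gripper=[1, 1, 1, 1, 1])

```text
time_s: 2.38
tool_pos: [0.4919, 0.0219, 0.2332]
tool_rot: [-179.9, 0.0, 89.9]
force: [-0.6, -0.8, -0.1]
grip_width: 0.0868
grasp_force: 0.0
```

Run:
```python
from h import *
from cell import env,viewer
import pickle
c=viewer.read_camera("wrist");c["fish"]=1;o=env.get_obs();print(o["tool_pos"],o["tool_rot"])
pickle.dump(c,open("w1.pkl","wb"));cv2.imwrite("pics/w1.png",c["img"][:,:,::-1])
for n,p in dict(nest=(.5348,.0519,.006),pointer=(.503,.104,.075),tube=(.5265,.282,.028),front=(.5346,-.0313,.08)).items(): print(n,proj(c,p))
```

```text
[0.4916 0.0207 0.2331] [-179.932     0.0381   89.8162]
nest [359.1637 182.123 ]
pointer [330.6201 129.3533]
tube [352.2714 -39.8222]
front [365.1962 286.0308]
```

View pics/w1.png

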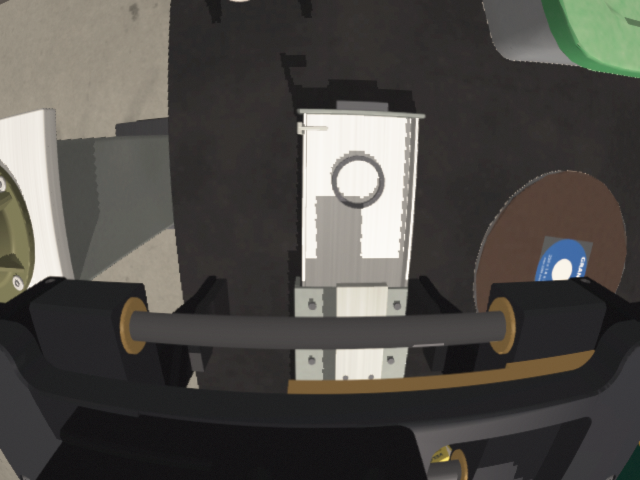

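The wrist view shows the nest ring centred at about (358,181), against a prediction of (359,182). The pointer tip is at about (327,128) and the plate front at row 286. All three agree with the estimates.

>>> step_arm(delta_pos=[[0.97, 0.17, 0], [0.97, 0.17, 0], [0.97, 0.17, 0], [0.97, 0.17, 0], [0.97, 0.17, 0], [0.97, 0.17, 0]], rot=[[0, 0, 0], [0, 0, 0], [0, 0, 0], [0, 0, 0], [0, 0, 0], [0, 0, 0]], gripper=[1, 1, 1, 1, 1, 1])

```text
time_s: 3.18
tool_pos: [0.5265, 0.2138, 0.2332]
tool_rot: [-180.0, 0.1, 89.7]
force: [-0.3, 0.7, 0.7]
grip_width: 0.0873
grasp_force: 0.0
```

Run:
```python
from h import *
from cell import env,viewer
import pickle
w=pickle.load(open("w1.pkl","rb"))
print("nest",onz(w,(358,181),.0085),"tip",onz(w,(327,128),.075))
g=cv2.cvtColor(w["img"],cv2.COLOR_RGB2GRAY).astype(int)
print("ptr rows",g[120:138,316],g[120:138,322],"tipcols",g[128,318:336],"nestrow",g[181,324:392],"nestcol",g[148:214,358])
print("front col",g[276:296,360],g[276:296,350])
c=viewer.read_camera("wrist");c["fish"]=1;o=env.get_obs();print(o["tool_pos"],o["tool_rot"])
cv2.imwrite("pics/w2.png",c["img"][:,:,::-1])
q=proj(c,(.5265,.282,.028)).astype(int);print(q)
g=cv2.cvtColor(c["img"],cv2.COLOR_RGB2GRAY)
m=(g>90).astype(np.uint8)
for k in cv2.findContours(m,cv2.RETR_EXTERNAL,cv2.CHAIN_APPROX_NONE)[0]:
    p,r=cv2.minEnclosingCircle(k)
    if r>8 and np.hypot(*(np.array(p)-q))<150: print(p,r,onz(c,p,.028),cv2.boundingRect(k))
```

```text
nest [0.5333 0.0533 0.0085] tip [0.5    0.1051 0.075 ]
ptr rows [245 245 245 245 245 240 205 214 220 229 234 244 245 245 245 245 245 245] [248 248 248 248 247 243 208 213 215 218 224 246 248 248 248 248 248 248] tipcols [219 218 216 216 215 215 215 215 216 219 236 244 245 245 246 246 246 245] nestrow [246 246 246 246 246 245 235 165 109 109 109 114 153 228 244 244 244 245
 246 245 245 244 244 245 245 246 247 246 245 244 243 244 246 246 246 245
 245 244 244 245 246 247 246 245 244 246 247 246 245 246 246 246 243 188
 153 107 100 108 109 116 164 225 244 246 247 247 246 245] nestcol [245 244 227 172 162 160 156 138 114 110 110 121 174 242 245 246 245 246
 246 246 246 246 246 245 246 246 246 246 246 246 246 246 246 246 246 246
 246 245 246 246 246 246 246 246 246 246 246 242 179 160 159 158 159 156
 133  94  68  65  66  72 102 151 157 157 158 158]
front col [151 151 151 152 151 150 137 109 103 108 134 194 219 221 222 223 223 223
 224 224] [151 150 150 150 149 149 137 112 103 104 130 190 220 222 222 222 223 223
 223 223]
[0.5265 0.214  0.2333] [179.9935   0.1227  89.7362]
[316 144]
(314.90130615234375, 142.67762756347656) 17.112215042114258 [0.5248 0.2837 0.028 ] (298, 127, 35, 33)
(208.5, 149.5) 30.992033004760742 [0.421  0.2801 0.028 ] (179, 119, 60, 62)
(238.125, 62.5) 20.928922653198242 [0.4519 0.3643 0.028 ] (218, 42, 42, 41)
```

View pics/w2.png

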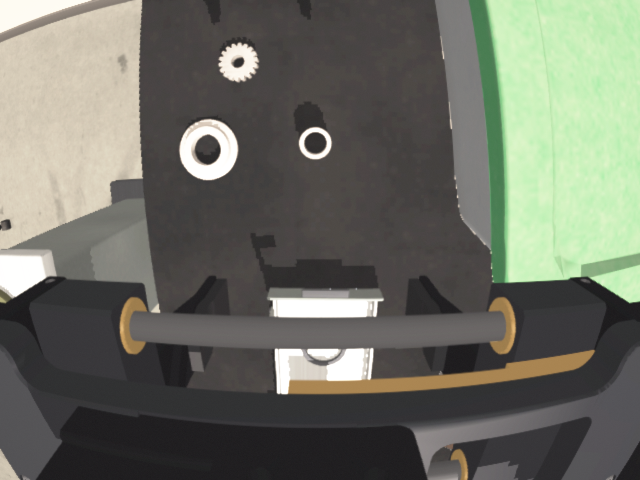

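The tube is at wrist px (315,143), giving (0.525, 0.284). The gear and flange are clear to its left, and the bin lid edge is at x≈0.64. I'll descend with the gripper partly open.

>>> step_arm(delta_pos=[[0.35, -0.005, 0], [0.35, -0.005, 0], [0.35, -0.005, 0.3], [0.35, -0.005, 0.6], [0.35, -0.005, 0.8], [0.35, -0.005, 0.8]], rot=[[0, 0, 0], [0, 0, 0], [0, 0, 0], [0, 0, 0], [0, 0, 0], [0, 0, 0]], gripper=[0.29, 0.29, 0.29, 0.29, 0.29, 0.29])

```text
time_s: 3.98
tool_pos: [0.5232, 0.2837, 0.0705]
tool_rot: [-179.7, 0.2, 89.9]
force: [0.1, -0.3, 1.7]
grip_width: 0.0565
grasp_force: 0.0
```

>>> step_arm(delta_pos=[[0, 0, 0.1], [0, 0, 0.2], [0, 0, 0.265], [0, 0, 0.265], [0, 0, 0.265]], rot=[[0, 0, 0], [0, 0, 0], [0, 0, 0], [0, 0, 0], [0, 0, 0]], gripper=[0.29, 0.29, 0.29, 0.29, 0.29])

```text
time_s: 4.6
tool_pos: [0.525, 0.2877, 0.021]
tool_rot: [180.0, -0.0, 90.0]
force: [-0.9, -0.4, 0.5]
grip_width: 0.0562
grasp_force: 0.0
```

>>> step_arm(delta_pos=[[0, 0, 0], [0, 0, 0], [0, 0, 0], [0, 0, 0], [0, 0, 0], [0, 0, 0]], rot=[[0, 0, 0], [0, 0, 0], [0, 0, 0], [0, 0, 0], [0, 0, 0], [0, 0, 0]], gripper=[-1, -1, -1, -1, -1, -1], squeeze=15)

```text
time_s: 5.35
tool_pos: [0.5249, 0.2873, 0.0207]
tool_rot: [180.0, 0.0, 90.0]
force: [0.5, -0.2, 1.8]
grip_width: 0.029
grasp_force: 15.0
```

>>> step_arm(delta_pos=[[0, 0, -0.2], [0, 0, -0.45], [0, 0, -0.6], [0, 0, -0.6], [-0.2, 0.045, -0.6], [-0.4, 0.045, -0.6], [-0.6, 0.045, -0.6], [-0.8, 0.045, -0.6], [-0.9, 0.045, -0.6], [-0.9, 0.045, -0.6]], rot=[[0, 0, 0], [0, 0, 0], [0, 0, 0], [0, 0, 0], [0, 0, 0], [0, 0, 0], [0, 0, 0], [0, 0, 0], [0, 0, 0], [0, 0, 0]], gripper=[-1, -1, -1, -1, -1, -1, -1, -1, -1, -1])

```text
time_s: 6.6
tool_pos: [0.5331, 0.1048, 0.1388]
tool_rot: [-179.9, 0.1, 89.8]
force: [0.1, 0.2, -0.8]
grip_width: 0.0292
grasp_force: 15.0
```

>>> step_arm(delta_pos=[[-0.15, 0, 0], [-0.25, 0, 0], [-0.25, 0, 0], [-0.25, 0, 0]], rot=[[0, 0, 0], [0, 0, 0], [0, 0, 0], [0, 0, 0]], gripper=[-1, -1, -1, -1])

```text
time_s: 7.1
tool_pos: [0.5334, 0.0595, 0.1402]
tool_rot: [-180.0, -0.1, 90.1]
force: [0.3, 0.5, -0.4]
grip_width: 0.029
grasp_force: 15.0
```

Run:
```python
from h import *
from cell import env,viewer
o=env.get_obs();print(o["tool_pos"],o["tool_rot"],o["grip_width"])
ims=[]
for n in("wrist","scene"):
    c=viewer.read_camera(n);
    if n=="wrist": c["fish"]=1
    q=proj(c,np.array(o["tool_pos"])).astype(int);print(n,q)
    x,y=q;x0=max(0,x-80);y0=max(0,y-100)
    ims.append(cv2.resize(c["img"][y0:y0+180,x0:x0+160,::-1],(400,450),interpolation=cv2.INTER_CUBIC));print(x0,y0)
cv2.imwrite("pics/c3.png",np.hstack(ims))
```

```text
[0.5334 0.0595 0.1402] [-179.9767   -0.0715   90.125 ] 0.028970936269536195
wrist [316 309]
236 209
scene [326 199]
246 99
```

View pics/c3.png

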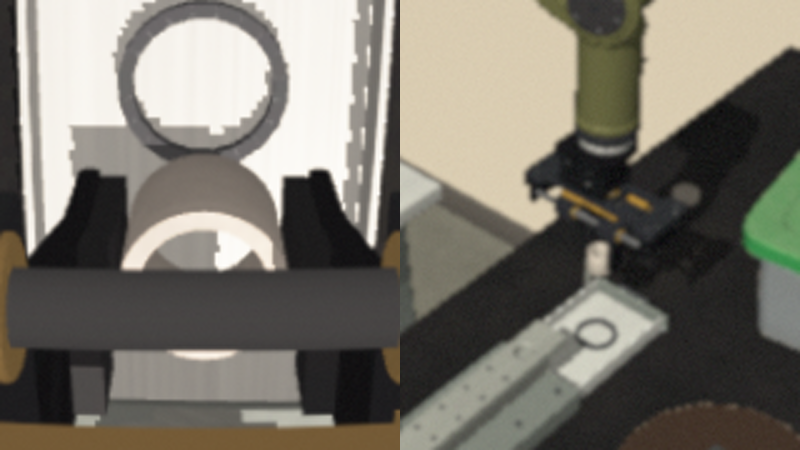

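The tube is seen held level between the pads. Its rim edges are at wrist rows 293.8 and 351.8, and the nest centre is at about (317.2,240.2).

Run:
```python
from h import *
from cell import env,viewer
c=viewer.read_camera("wrist");c["fish"]=1
a=onz(c,(316,293.8),.1475);b=onz(c,(316,351.8),.1475);print("tube",a,b,(a+b)/2,env.get_obs()["tool_pos"])
g=cv2.cvtColor(c["img"],cv2.COLOR_RGB2GRAY).astype(int)
print(g[205:275,317],g[240,275:360])
# ring: top edges z=.011; far outer base z .006
for v in((317.2,211),(317.2,269)): print(onz(c,v,.011))
print(onz(c,(317.2,240.2),.0085))
```

```text
tube [0.5333 0.0704 0.1475] [0.5334 0.0413 0.1475] [0.5333 0.0559 0.1475] [0.5336 0.059  0.1405]
[153 153 151 137  75  91 104 107 106 107 122 207 242 244 244 244 244 244
 244 244 244 244 244 244 244 244 244 244 244 244 244 244 245 245 245 245
 245 245 245 245 245 245 245 245 245 245 245 246 246 246 246 246 246 244
 201 155 150 150 150 151 150 149 141  73  55  78  98 105 106 107] [243 243 244 243 243 243 240 222 133 107 106 106 105 112 159 226 242 242
 241 242 243 243 244 244 243 243 243 243 243 244 244 245 245 245 244 243
 242 241 242 244 245 245 245 244 244 244 244 243 243 245 245 246 245 245
 243 243 245 247 247 245 245 245 246 246 246 245 236 164 144 128 116 110
 109 114 114 121 191 244 246 246 247 247 248 247 247]
[0.5337 0.0787 0.011 ]
[0.5338 0.0314 0.011 ]
[0.5337 0.0547 0.0085]
```

>>> step_arm(delta_pos=[[-0.01, 0, 0.15], [-0.01, 0, 0.35], [-0.01, 0, 0.48], [-0.01, 0, 0.53], [-0.01, 0, 0.55], [-0.01, 0, 0.56], [-0.01, 0, 0.563], [-0.01, 0, 0.563]], rot=[[0, 0, 0], [0, 0, 0], [0, 0, 0], [0, 0, 0], [0, 0, 0], [0, 0, 0], [0, 0, 0], [0, 0, 0]], gripper=[-1, -1, -1, -1, -1, -1, -1, -1])

```text
time_s: 8.25
tool_pos: [0.5342, 0.0552, 0.0285]
tool_rot: [179.9, 0.0, 90.0]
force: [0.2, -0.3, -1.9]
grip_width: 0.0296
grasp_force: 15.0
```

>>> step_arm(delta_pos=[[0, 0, 0.005], [0, 0, 0.005], [0, 0, 0.005], [0, 0, 0.005], [0, 0, 0.005], [0, 0, 0.005]], rot=[[0, 0, 0], [0, 0, 0], [0, 0, 0], [0, 0, 0], [0, 0, 0], [0, 0, 0]], gripper=[-1, -1, 0.1, 0.1, 0.1, 0.1])

```text
time_s: 9.0
tool_pos: [0.5337, 0.0553, 0.0269]
tool_rot: [180.0, 0.0, 90.0]
force: [-1.1, -0.7, -0.7]
grip_width: 0.0479
grasp_force: 0.0
```

>>> step_arm(delta_pos=[[0, 0, -0.1], [0, 0, -0.3], [0, 0, -0.6], [0, 0, -0.6], [-0.25, 0, -0.6], [-0.5, 0, -0.6], [-0.7, 0, -0.6], [-0.7, 0, -0.6]], rot=[[0, 0, 0], [0, 0, 0], [0, 0, 0], [0, 0, 0], [0, 0, 0], [0, 0, 0], [0, 0, 0], [0, 0, 0]], gripper=[0.1, 0.1, 0.1, 0.1, 0.1, 0.1, 1, 1])

```text
time_s: 10.0
tool_pos: [0.5332, -0.0891, 0.1469]
tool_rot: [-180.0, 0.1, 89.6]
force: [0.1, 0.3, 0.5]
grip_width: 0.0605
grasp_force: 0.0
```

Run:
```python
from h import *
from cell import env,viewer
import pickle
o=env.get_obs();print(o["tool_pos"],o["tool_rot"])
c=viewer.read_camera("wrist");c["fish"]=1;pickle.dump(c,open("w4.pkl","wb"))
cv2.imwrite("pics/w4.png",c["img"][:,:,::-1])
print(proj(c,(.534,.053,.034)),proj(c,(.5,.105,.075)))
```

```text
[ 0.5332 -0.0891  0.1469] [-179.9695    0.0825   89.6172]
[316.7804  44.9412] [261.0764 -42.8669]
```

View pics/w4.png

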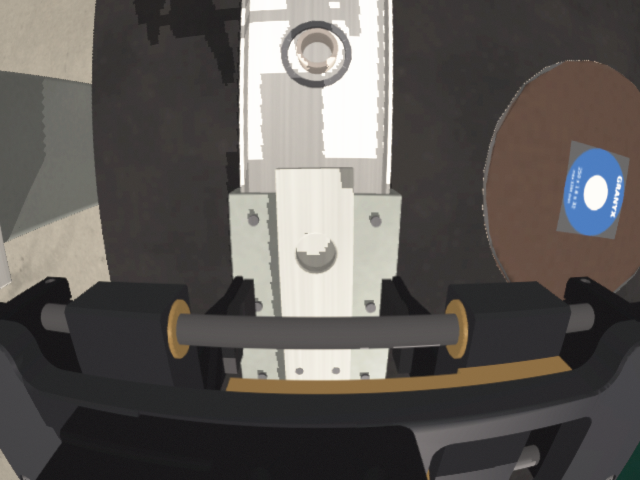

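The tube stands in the nest at (317,48). The plate front is at row 168 and the window at (316,251).

Run:
```python
from h import *
import pickle
c=pickle.load(open("w4.pkl","rb"))
for n,p,z in(("win",(316,251),.08),("frontL",(276.5,168),.08),("frontR",(353,168),.08),("front",(315,168),.08),("backL",(276,250),.08),("backR",(353,250),.08),("tube",(317,45),.034),
 ("housL",(229.5,194),.032),("housR",(400,194),.032),("drawfloor",(270,158),.006)): print(n,onz(c,p,z))
g=cv2.cvtColor(c["img"],cv2.COLOR_RGB2GRAY).astype(int)
for r in(176,220):print(g[r,268:284],g[r,334:360])
print(g[160:176,300],g[160:176,345])
```

```text
win [ 0.5328 -0.0825  0.08  ]
frontL [ 0.51   -0.0315  0.08  ]
frontR [ 0.5548 -0.0318  0.08  ]
front [ 0.5325 -0.0318  0.08  ]
backL [ 0.5081 -0.0817  0.08  ]
backR [ 0.5555 -0.082   0.08  ]
tube [0.5342 0.053  0.034 ]
housL [ 0.4692 -0.0536  0.032 ]
housR [ 0.5942 -0.0544  0.032 ]
drawfloor [ 0.4968 -0.0295  0.006 ]
[188 188 188 185 184 184 188 218 236 237 234 232 234 235 234 232] [230 230 230 228 227 224 196 149 142 142 144 143 144 143 142 142 144 146
 149 163 181 190 189 188 186 184]
[123 118 117 117 117 117 117 119 135 209 232 233 232 232 233 233] [230 231 230 227 226 225 226 227 228 229 231 230 231 230 230 230 231 232
 231 221 201 197 197 197 198 199]
[188 188 188 188 188 188 183 156 145 223 233 234 234 234 234 234] [191 191 191 189 189 189 184 137 135 142 145 144 145 145 144 144]
```

>>> step_arm(delta_pos=[[-0.3, -0.005, 0], [-0.6, -0.005, 0], [-0.73, -0.005, 0], [-0.73, -0.005, 0], [-0.73, -0.005, 0.2], [-0.73, -0.005, 0.35], [-0.73, -0.005, 0.4], [-0.73, -0.005, 0.4]], rot=[[0, 0, 0], [0, 0, 0], [0, 0, 0], [0, 0, 0], [0, 0, 0], [0, 0, 0], [0, 0, 0], [0, 0, 0]], gripper=[1, 1, 1, 1, 1, 1, 1, 1])

```text
time_s: 11.05
tool_pos: [0.5332, -0.2286, 0.0671]
tool_rot: [-180.0, -0.1, 90.2]
force: [0.0, -0.4, 0.8]
grip_width: 0.0872
grasp_force: 0.0
```

>>> step_arm(delta_pos=[[0, 0, 0], [0, 0, 0], [0, 0, 0], [0, 0, 0], [0, 0, 0], [0, 0, 0], [0, 0, 0]], rot=[[0, 0, 0], [0, 0, 0], [0, 0, 0], [0, 0, 0], [0, 0, 0], [0, 0, 0], [0, 0, 0]], gripper=[0.6, 0.3, 0.15, 0.05, -0.2, -0.5, -1], squeeze=10)

```text
time_s: 11.92
tool_pos: [0.5328, -0.2308, 0.067]
tool_rot: [180.0, 0.0, 90.0]
force: [0.5, 0.5, 1.0]
grip_width: 0.0457
grasp_force: 10.0
```

>>> step_arm(delta_pos=[[0, 0, 0], [0, 0, 0], [0, 0, 0]], rot=[[0, 0, 0], [0, 0, 0], [0, 0, 0]], gripper=[-1, -1, -1], squeeze=35)

```text
time_s: 12.3
tool_pos: [0.5328, -0.2309, 0.067]
tool_rot: [180.0, 0.0, 90.0]
force: [-0.3, -0.5, -0.1]
grip_width: 0.0452
grasp_force: 35.0
```

>>> step_arm(delta_pos=[[0.03, 0, 0], [0.08, 0.001, 0], [0.13, 0.002, 0], [0.18, 0.003, 0], [0.23, 0.004, 0], [0.28, 0.005, 0], [0.33, 0.006, 0], [0.38, 0.007, 0], [0.43, 0.008, 0], [0.48, 0.008, 0], [0.53, 0.009, 0], [0.57, 0.01, 0], [0.6, 0.01, 0], [0.6, 0.01, 0], [0.6, 0.01, 0]], rot=[[0, 0, 0], [0, 0, 0], [0, 0, 0], [0, 0, 0], [0, 0, 0], [0, 0, 0], [0, 0, 0], [0, 0, 0], [0, 0, 0], [0, 0, 0], [0, 0, 0], [0, 0, 0], [0, 0, 0], [0, 0, 0], [0, 0, 0]], gripper=[-1, -1, -1, -1, -1, -1, -1, -1, -1, -1, -1, -1, -1, -1, -1])

```text
time_s: 14.18
tool_pos: [0.5348, -0.1093, 0.067]
tool_rot: [-180.0, -0.1, 90.0]
force: [-0.7, 2.1, 3.6]
grip_width: 0.0457
grasp_force: 35.0
```

Run:
```python
from h import *
from cell import env,viewer
o=env.get_obs();print(o["tool_pos"],o["tool_rot"],o["force"])
ims=[]
c=viewer.read_camera("wrist");c["fish"]=1;cv2.imwrite("pics/w5full.png",c["img"][:,:,::-1])
print(proj(c,(.5,.105,.081)),proj(c,(.533,.09,.08)))
a=c["img"][0:160,200:440,::-1]
t=viewer.read_camera("top");x,y=proj(t,(.52,.09,.08)).astype(int);print(x-40,y-30)
b=t["img"][y-30:y+50,x-40:x+40,::-1]
cv2.imwrite("pics/c5.png",np.hstack([cv2.resize(a,(480,320)),cv2.resize(b,(320,320),interpolation=cv2.INTER_CUBIC)]))
```

```text
[ 0.5348 -0.1093  0.067 ] [-179.9979   -0.101    90.0371] [-0.7046  2.0902  3.6172]
[ 237.1995 -152.2752] [ 312.6208 -134.6628]
227 236
```

View pics/c5.png

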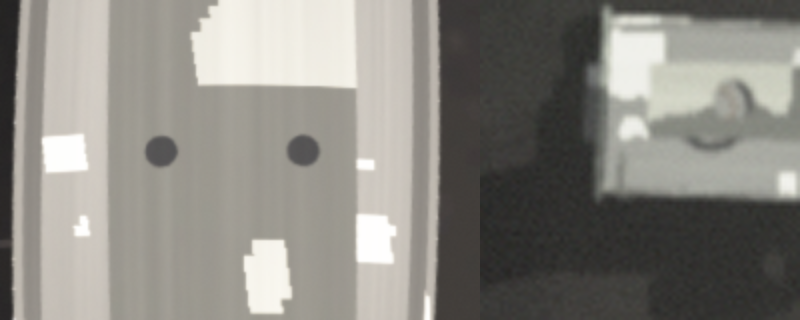

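In the top view the plate front is at column ≈269, with the tube visible through its window. The pointer fin showed in the first top image at about (262,279). I'll compare the two in the same camera so the calibration bias cancels.

Run:
```python
from h import *
from cell import env,viewer
import pickle
t=viewer.read_camera("top");g1=cv2.cvtColor(t["img"],cv2.COLOR_RGB2GRAY).astype(int)
g0=cv2.cvtColor(cv2.imread("pics/top0.png"),cv2.COLOR_BGR2GRAY).astype(int)
print("fin exp",proj(t,(.5,.105,.081)),proj(t,(.485,.105,.081)))
for r in range(272,286,2): print(r,g0[r,252:272],g1[r,252:272])
for r in(254,258,262): print(r,g1[r,262:276])
print(proj(t,(.5325,.09,.08)),onz(t,(317.2,260),.08)[1])
w=pickle.load(open("w1.pkl","rb"));gw=cv2.cvtColor(w["img"],cv2.COLOR_RGB2GRAY).astype(int)
print([onz(w,(322,r),z)[1] for r,z in((126,.081),(131,.081),(131,.069))], w["pose"][:3,3])
print(np.median(gw[118:140,314:324],axis=1))
```

```text
fin exp [261.4674 274.683 ] [261.2664 280.7938]
272 [ 53  60  63  84 129 171 205 231 235 236 235 236 235 235 236 235 236 236
 237 236] [ 47  48  52  67  91 107 133 159 164 166 165 166 166 168 166 165 168 167
 166 167]
274 [ 53  55  56  86 135 174 206 230 234 230 227 231 235 236 236 236 236 236
 236 236] [ 48  46  47  64  94 110 139 157 163 156 152 157 164 166 165 166 165 166
 165 165]
276 [ 52  54  56  99 151 180 216 234 234 222 223 229 235 238 237 237 237 237
 238 237] [ 48  46  46  72 104 118 145 163 164 153 144 152 166 171 169 169 168 169
 169 169]
278 [ 54  51  58 102 152 177 215 232 230 212 212 229 235 237 237 237 238 237
 238 238] [ 45  43  49  72  97 113 144 164 158 142 137 156 167 169 167 169 170 170
 169 169]
280 [ 53  54  58 104 158 180 222 234 231 215 218 232 236 237 236 236 236 236
 237 237] [ 48  44  51  71  98 116 147 163 160 142 138 160 166 166 167 164 167 166
 168 169]
282 [ 52  52  63 106 162 199 228 232 225 209 212 227 228 231 232 230 230 231
 229 227] [ 46  50  51  73 104 127 154 156 148 136 132 146 152 156 158 158 158 159
 159 157]
284 [ 50  51  56  89 121 121 124 132 140 138 149 160 154 151 141 141 150 161
 163 167] [ 46  48  50  72  96  94  90  90  94  98 106 109 102 104 104 104 106 116
 118 117]
254 [237 237 237 238 237 237 233 217 206 201 205 202 202 201]
258 [238 237 238 237 236 236 234 222 212 207 208 207 208 206]
262 [165 162 164 165 166 163 174 198 208 210 209 209 208 208]
[268.017  261.6646] -0.03122476139676936
[np.float64(0.10657037747329179), np.float64(0.1024954167590958), np.float64(0.1027116549797251)] [0.4925 0.097  0.3837]
[246.  246.  246.  246.  246.  246.  246.  241.  206.5 214.  218.5 226.
 226.  245.  246.  246.5 246.5 246.5 246.  246.5 246.  246. ]
```

>>> step_arm(delta_pos=[[0.02, 0, 0], [0.045, 0, 0], [0.07, 0.001, 0], [0.079, 0.001, 0], [0.079, 0.001, 0], [0.079, 0.001, 0], [0.079, 0.001, 0], [0.079, 0.001, 0]], rot=[[0, 0, 0], [0, 0, 0], [0, 0, 0], [0, 0, 0], [0, 0, 0], [0, 0, 0], [0, 0, 0], [0, 0, 0]], gripper=[-1, -1, -1, -1, -1, -1, -1, -1])

```text
time_s: 15.32
tool_pos: [0.535, -0.0946, 0.067]
tool_rot: [180.0, -0.0, 90.0]
force: [0.1, -2.3, 4.0]
grip_width: 0.0454
grasp_force: 35.0
```

Run:
```python
from h import *
from cell import env,viewer
o=env.get_obs();print(o["tool_pos"],o["tool_rot"],o["force"],o["grasp_force"])
t=viewer.read_camera("top");g1=cv2.cvtColor(t["img"],cv2.COLOR_RGB2GRAY).astype(int)
for r in range(252,282,2): print(r,g1[r,252:275])
s=viewer.read_camera("scene");x,y=proj(s,(.52,.08,.075)).astype(int)
b=s["img"][y-45:y+45,x-60:x+60,::-1]; a=t["img"][235:295,240:320,::-1]
cv2.imwrite("pics/c6.png",np.hstack([cv2.resize(b,(440,330),interpolation=cv2.INTER_CUBIC),cv2.resize(a,(360,330),interpolation=cv2.INTER_CUBIC)]))
```

```text
[ 0.535  -0.0946  0.067 ] [179.9972  -0.0157  90.0111] [ 0.128  -2.3016  3.9952] 34.99694483354688
252 [ 46  67  88  93 106 135 171 210 233 237 235 226 214 212 208 208 201 199
 198 201 201 199 200]
254 [ 52  73 104 115 124 146 177 209 233 236 235 224 206 202 202 201 200 202
 201 200 201 200 201]
256 [ 50  73 100 106 117 152 179 218 234 237 236 221 206 205 204 203 202 204
 202 206 202 204 204]
258 [ 53  60  77  82  90 112 143 209 231 234 233 220 210 207 209 206 205 208
 207 204 208 208 207]
260 [ 52  68  73  76  84 100 118 161 178 180 188 207 210 210 211 210 210 211
 212 213 208 210 210]
262 [ 55  64  73  74  90 104 116 150 158 163 174 196 208 210 210 209 207 209
 208 208 207 202 201]
264 [ 52  65  74  78  87 102 123 163 174 167 173 189 202 197 186 178 177 180
 177 175 172 153 146]
266 [ 52  67  71  77  89 116 167 223 230 213 173 152 148 144 139 137 135 136
 135 136 135 133 134]
268 [ 56  72  77  81  92 116 168 224 233 231 210 158 137 134 135 135 133 135
 136 134 134 134 135]
270 [ 55  68  71  81  95 111 136 172 190 210 205 170 154 150 152 148 153 150
 149 150 149 151 151]
272 [ 48  49  54  63  88 109 134 157 166 166 166 167 166 166 165 165 166 167
 168 166 165 168 166]
274 [ 47  46  49  62  88 114 137 158 163 159 150 159 163 164 163 166 165 167
 166 164 167 167 165]
276 [ 44  46  49  73 102 117 143 161 162 152 142 153 163 167 167 168 165 169
 169 168 167 170 166]
278 [ 45  47  48  72  97 112 144 162 158 139 135 153 163 168 167 168 170 171
 170 169 172 168 168]
280 [ 43  46  52  68 100 116 147 164 159 143 137 158 167 166 165 164 166 165
 166 169 167 168 169]
```

View pics/c6.png

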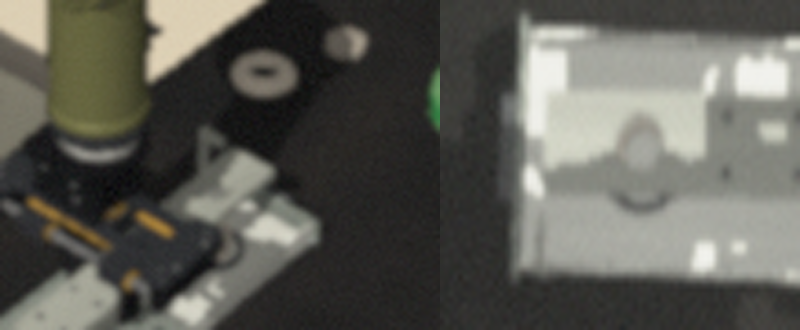

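The front edge is at column ≈262.5, and the fin, corrected for the stand's 1° skew, is at ≈262. That is within about 1.5 mm. The tube sits under the window and the grip is 35 N, so I'm handing in.

```bash
python3 -c "
from cell import env
print(env.sign_off())"
```

```text
the job is handed in; nothing more can be done
None
```

I've handed the job in; no verdict came back. The tube is released upright in the nest, and the plate is slid out and held flat at 35 N, with its front end about 1.5 mm from the pointer by my camera measurement.

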